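# Reset the tripped bench power box

## Robot

A 6-joint arm with a two-finger parallel gripper is mounted at the origin on the work surface. World frame = base frame: x ahead of the robot, y to its left, z up, the work surface at z = 0. Lengths are in m, angles in degrees, forces in N, time in s.
With the tool pointing down it reaches from about 0.325 to 0.775 m from the base axis. Payload 5.5 kg.
Tool frame: the origin (TCP) lies at the very end of the fingers, on their centre line; the grasp point (between the pads) lies 19 mm behind it; z points along the fingers, y is the line along which they close (so a half turn about z gives the same grasp; the last joint's range is limited). The gripper opens to 85 mm and grips with 20 to 120 N. Pads are 22 mm wide; open, the fingers measure 114 mm over their backs; the gripper's body (76 mm by 85 mm) begins 54 mm behind the grasp point. The pads swing forward as they close: fully open they stand 13 mm farther back than shut.
Start: joints at [-73.608, 5.22, 70.514, -0, 104.267, -3.249], TCP at [0.202, -0.565, 0.231] pointing down, gripper open.
Joint ranges: [-164.24, 164.24], [-49.07, 125.15], [9.68, 141.18], [-86.29, 266.29], [3.28, 154.24], [-151.56, 151.56]. Speed limits (degrees/s): [147.25, 147.25, 172.46, 180, 180, 180].

## Interface

Orientations are given as [roll, pitch, yaw] about the fixed x, y, z axes, in that order (R = Rz(yaw) Ry(pitch) Rx(roll)).
In Python, from station import bot, hand, readout, imaging, ticket gives the robot as it stands. The module is installed in compiled form; this text tells all that it offers. Calls block until the motion is done:
- bot.goto(position, orientation): joint-space move of the TCP to a pose.
- bot.movel(position, rot=None, v=0.15): straight line of the TCP; rot=None keeps the orientation; v is the mean speed in m/s.
- bot.move_j(angles): joint-space move.
- hand.gripper_to(opening, effort=None): finger opening in m; effort is the grip in N (None keeps the last); returns when the fingers have stopped.
- bot.dwell(seconds).
- bot.ik(position, orientation): joint angles nearest the present ones, or None.
- readout.observe(): the state.
- imaging.grab_frame(name): name is "scene" or "side" or "wrist"; returns the picture (384x512x3 uint8, red, green, blue); there is no depth.
- imaging.camera_model(name): a dict with "fx", "fy", "cx", "cy" (pixels), "R" (3x3) and "t" (3): a world point X has camera coordinates R X + t. Camera axes: x right, y down, z forward; pixel columns grow to the right and rows downward; lengths in m; the calibration is good to about 2 mm. A picture is of the moment at which its call begins: read the wrist's pose just before it. camera_model takes no time and is no camera call; for the wrist camera it gives the pose at the moment of the call.
A pose or a line that the arm cannot do raises bot.IKError and nothing moves.
- ticket.hand_in(): hands the job in; it is judged then, once.
Trained networks look in the newest picture that a camera, given by its name, has taken for a name from the list of things; names that differ only in an ending like _2 or _b are one class to them, and where a whole thing is asked for, a point or a joint stands for the part that bears it (a point fixed in the world has none). Each returns a list of dicts, best first, with "confidence" (0 to 1); they miss things now and then, are a little off and sometimes report something else, mostly with a low value. They report only what shows in the picture. A call takes as long as a camera call.
- imaging.spot_in(camera, target): "xy" ([column, row] in pixels, amid what is visible of it).
- imaging.regions_of(camera, target): "mask" (384x512 bool, what is visible of it) and "xy" ([column, row] in pixels, amid what is visible of it).
- imaging.place_of(camera, target): "xy" ([column, row] in pixels: a listed point, or the origin of a listed thing).
The state is a dict: "t": time; "joint_pos": joint angles; "joint_velocities": joint speeds; "joint_efforts": joint torques, N m; "position": TCP position; "ee_rot": TCP orientation; "ft_force": force on the tool from outside, world axes, zero at the start; "moment": the same for the moment, N m; "finger_gap": finger opening in m; "finger_force": force on a finger pad.
Only numpy, scipy, OpenCV 4.12 (cv2) and the standard library are available. Lean on these libraries where they do the work, as an engineer would, in place of code of your own. Each camera call takes 0.05 s, during which the arm holds its last target. There are 200 camera calls.

## Task

The grinder's yellow power box has tripped. With a fingertip push its switch lever fully over to the off side (away from the robot) and leave it there, and only then reach into the red-ringed well, press the red reset key fully down, keep it down for half a second or more, and let it spring back. Leave the blue test key and the tools and pieces lying around the box untouched, lift nothing, and finish clear of everything.

Things in the scene. Friction and masses are not known exactly. Their poses are not given: they have to be found in the camera images.
- power_box: yellow steel box bolted to the bench, 130 (x) by 340 (y) by 70 mm high, origin at the centre of its underside. Its x axis points roughly away from the robot (yaw up to about 20 degrees either way). On its top, side by side along its y axis 105 mm apart, sit three fixed grey units, each 92 by 92 mm: reset well, test well and lever switch, in any order. Their axes are parallel to the box's.
- reset_rim (a point): centre of the mouth of the reset well, level with its unit's top (34 mm above the box's top, 104 mm above the bench), z up. The well is round, 48 mm across, straight-walled, 34 mm deep, with a flat red ring round its mouth. In its middle stands the red reset key, 28 mm across; its flat top is 22 mm below the mouth when released and 28 mm below when fully down.
- reset_key (a joint): how far the red reset key is pressed, m: 0 released, 0.006 fully down. A spring pushes it back: about 2 N starts it, about 5.5 N holds it fully down.
- test_rim (a point): centre of the mouth of the test well: same unit as the reset well, but with a blue ring and a blue key. Not to be pressed.
- test_key (a joint): how far the blue test key is pressed, m: 0 released, 0.006 fully down; spring as for the reset key.
- switch_pivot (a point): hinge of the switch lever, at the top of the switch unit (30 mm above the box's top, 100 mm above the bench); axes as the box's: x towards off, z up. The lever is a steel rod 10 mm thick with a black knob end 16 mm thick, 60 mm long from the hinge, turning about the y axis.
- switch (a joint): angle of the switch lever, rad: 0 = fully on, leaning 0.5 rad from upright towards the box's -x (the robot); 0.5 = upright; 1.0 = fully off, leaning 0.5 rad towards +x (away from the robot). It starts at 0 to 0.2. It is stiff (1 to 2 N at the knob) and stays where it is left.
- grinder: loose blue and grey angle grinder, about 310 mm long and 80 mm high, 1.8 kg, lying on the bench beyond the box; origin on the bench, x axis along it towards the disc (disc 115 mm across, centred 50 mm along x from the origin). Leave alone.
- tube_center (a point): centre of a loose piece of square steel tube 40 by 40 by 120 mm long (along its x), lying at one end of the box. Leave alone.
- tin_center (a point): centre of a loose upright tin 66 mm across and 85 mm high, standing at the other end of the box. Leave alone.
- disc: loose brown grinding disc 115 mm across, 6 mm thick, lying flat on the bench between the robot and the box; origin at the centre of its underside. Leave alone.

How it is judged (in metres and radians):
On the way, in this order (a step that is already met when the one before it is completed fails the run):
1. the switch lever has been pushed over to off (value of joint switch above 0.85 rad), for 0.1 s.
2. the red reset key is held fully down for half a second with the switch off (value of joint reset_key above 0.0045 m and value of joint switch above 0.85 rad), for 0.5 s.
At the end, for the whole second after the job is handed in: The switch lever stands at off (above 0.85 rad of 1.0), both keys have sprung back (below 1.5 mm), and the grinder, tube, tin and disc are within 15 mm of where they started (value of joint switch above 0.85 rad and value of joint each of reset_key, test_key below 0.0015 m and distance of each of grinder, tube_center, tin_center, disc from where it was at the start of the episode below 0.015 m); the robot touches nothing.
It fails at once if the reset key is pressed (over 3 mm) while the switch is not off (value of joint reset_key above 0.003 m and value of joint switch below 0.8 rad).
It fails at once if the blue test key is pressed (over 2 mm) (value of joint test_key above 0.002 m).
It fails at once if a piece lying around the box is shifted or lifted by more than 15 mm (distance of any of grinder, tube_center, tin_center, disc from where it was at the start of the episode above 0.015 m).
It also fails if it takes over 40 s, if anything falls off the work surface, if the arm or the gripper's body presses on something with over 40 N, if the wrist force passes 120 N, or if a joint passes its speed limit or range.

## Working session

There is one attempt and no reset: what is moved stays moved. The work goes in short steps, each a Python script; the robot and the scene stay as the last script left them, time stands still between calls to the robot, and variables do not carry over. Pictures are saved under pics/ and viewed, at most 10 in all, crops included, and the job is handed in when it is done.

```bash
mkdir -p pics
cat > h.py <<'E'
import numpy as np, cv2
from station import bot, hand, readout, imaging, ticket
def ray(cm,xy):
    R=np.array(cm["R"]);t=np.array(cm["t"])
    d=R.T@np.array([(xy[0]-cm["cx"])/cm["fx"],(xy[1]-cm["cy"])/cm["fy"],1.]);return -R.T@t,d
def onz(cm,xy,z):
    c,d=ray(cm,xy);return c+d*(z-c[2])/d[2]
def proj(cm,X):
    p=np.array(cm["R"])@np.array(X)+np.array(cm["t"]);return np.array([cm["fx"]*p[0]/p[2]+cm["cx"],cm["fy"]*p[1]/p[2]+cm["cy"]])
Z=dict(reset_rim=.104,test_rim=.104,switch_pivot=.1,tube_center=.02,tin_center=.0425,disc=0,grinder=0,power_box=0)
E
python3 - <<'E'
from h import *
ims=[]
for c in("scene","side"):
    im=imaging.grab_frame(c);cm=imaging.camera_model(c)
    print(c,"cam at",np.round(-np.array(cm["R"]).T@cm["t"],2),cm["fx"])
    for n,z in Z.items():
        for r in imaging.place_of(c,n)[:2]:
            print(n,np.round(r["xy"],1),round(r["confidence"],2),np.round(onz(cm,r["xy"],z),4))
    cv2.imwrite(f"pics/{c}0.png",cv2.resize(im[:,:,::-1],(800,600),interpolation=cv2.INTER_CUBIC))
print(readout.observe())
E
```

```text
scene cam at [ 1.05 -0.73  0.9 ] 492.6403991212382
reset_rim [270.1 158.3] 0.79 [0.5692 0.1545 0.104 ]
test_rim [218.2 204. ] 0.84 [ 0.544  -0.0535  0.104 ]
switch_pivot [246.9 178.5] 0.61 [0.5544 0.061  0.1   ]
tube_center [292.7 159.2] 0.9 [0.5774 0.2745 0.02  ]
tube_center [164.4 264.4] 0.25 [ 0.4911 -0.2098  0.02  ]
tin_center [164.6 265.4] 0.88 [ 0.5075 -0.2251  0.0425]
disc [210.3 180.9] 0.75 [0.4082 0.1025 0.    ]
grinder [308.6 243.1] 0.68 [0.7458 0.0238 0.    ]
power_box [248.3 210.1] 0.9 [0.5598 0.0527 0.    ]
side cam at [0.11 0.63 1.05] 498.5699270274414
reset_rim [234.  214.9] 0.78 [0.5774 0.142  0.104 ]
reset_rim [217.4 182.7] 0.48 [0.6723 0.0941 0.104 ]
test_rim [296.9 173.1] 0.94 [ 0.5391 -0.0533  0.104 ]
switch_pivot [265.2 196. ] 0.77 [0.5575 0.0502 0.1   ]
switch_pivot [192.2 275.5] 0.49 [0.545  0.3175 0.1   ]
tube_center [191.4 276. ] 0.71 [0.5822 0.2931 0.02  ]
tin_center [340.7 159.6] 0.75 [ 0.5034 -0.211   0.0425]
tin_center [261.9 217.2] 0.48 [0.5497 0.072  0.0425]
disc [294.4 268.7] 0.69 [0.4139 0.1169 0.    ]
grinder [216.8 181.5] 0.93 [0.7383 0.0328 0.    ]
power_box [266.4 222. ] 0.79 [0.55   0.0528 0.    ]
power_box [342.  158.8] 0.4 [ 0.5189 -0.2514  0.    ]
{'t': 0.9, 'joint_pos': array([-7.36070594e+01,  5.21665227e+00,  7.05135504e+01,  1.23291081e-03,
        1.04268088e+02, -3.24831417e+00]), 'joint_velocities': array([-0.05028841, -0.03307519,  0.05639937, -0.04006038,  0.03785241,
       -0.05266242]), 'joint_efforts': array([-6.69463643e-04, -4.58462834e+01, -4.18098879e+01, -2.54805791e-04,
        6.15199988e-04, -3.74959413e-06]), 'position': array([ 0.20168779, -0.56509101,  0.23131012]), 'ee_rot': array([ 1.79998226e+02, -1.09608393e-03,  1.96415587e+01]), 'ft_force': array([-0.22549766,  0.42313254, -0.52684718]), 'moment': array([-0.01773857,  0.00089496, -0.0230164 ]), 'finger_force': 0.0, 'finger_gap': 0.0855596014551949}
```

View pics/scene0.png

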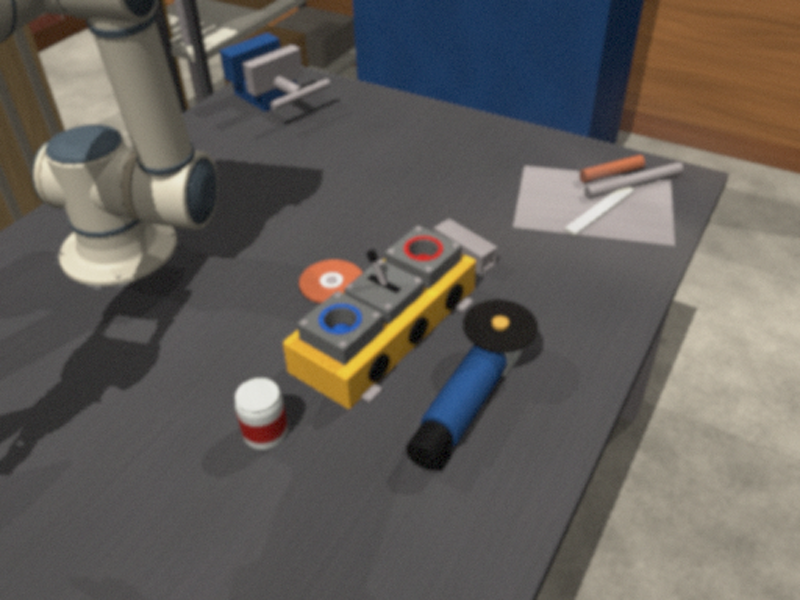

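View pics/side0.png

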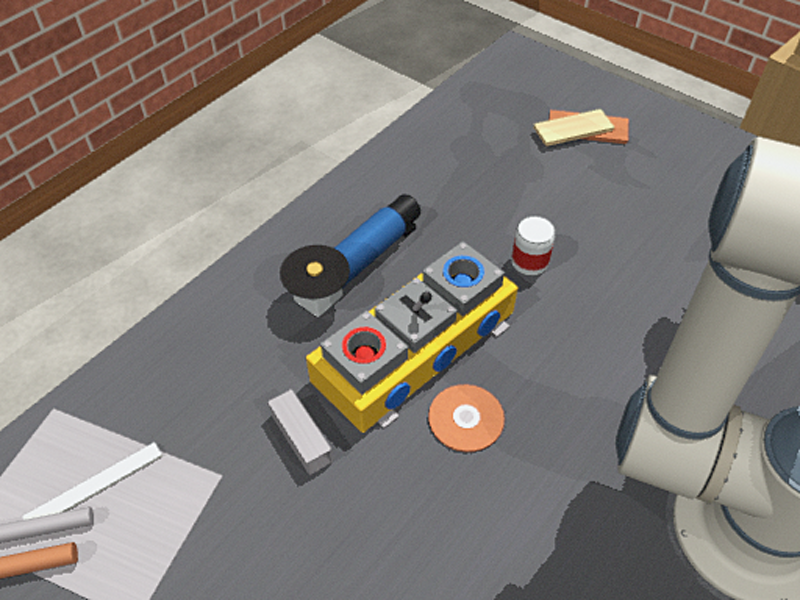

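The scene picture (800×600 scale) shows the box with the blue ring near (341,319), the lever at (380,275) and the red ring at (424,248). The side view agrees: red (364,345), lever (418,305), blue (462,271). So the order along y is reset at +y, switch in the middle, test at -y, with yaw about -8.5°. Next I look from above with the wrist camera.

Run:
```python
from h import *
hand.gripper_to(0.0)
bot.goto([0.50,0.05,0.36],[180,0,-8.6])
o=readout.observe();print(o["position"],o["ee_rot"],o["finger_gap"],o["joint_pos"].round(1))
cm=imaging.camera_model("wrist");im=imaging.grab_frame("wrist")
print("cam",-np.array(cm["R"]).T@cm["t"])
for n in("reset_rim","test_rim","switch_pivot","power_box"):
    for r in imaging.place_of("wrist",n)[:1]: print(n,np.round(r["xy"],1),r["confidence"],onz(cm,r["xy"],Z[n]).round(4))
cv2.imwrite("pics/w1.png",im[:,:,::-1])
# ring fits by colour
hsv=cv2.cvtColor(im,cv2.COLOR_RGB2HSV)
for nm,m in(("red",((hsv[...,0]<8)|(hsv[...,0]>172))),("blue",(abs(hsv[...,0].astype(int)-110)<12))):
    m=(m&(hsv[...,1]>130)&(hsv[...,2]>60)).astype(np.uint8)
    cs,_=cv2.findContours(m,cv2.RETR_EXTERNAL,cv2.CHAIN_APPROX_NONE)
    for c in cs:
        if cv2.contourArea(c)>400:
            (x,y),ax,a=cv2.fitEllipse(c);print(nm,x,y,ax,onz(cm,(x,y),.104).round(4))
```

```text
[0.50011825 0.0493921  0.35972075] [ 1.79985430e+02  2.21433864e-02 -8.65342399e+00] -0.00020757703923782316 [  1.8  -5.9  68.3  -0.  117.6 100.4]
cam [0.57322505 0.03880096 0.50250554]
test_rim [328.2 114.9] 0.8 [ 0.5417 -0.0515  0.104 ]
switch_pivot [245.8 115. ] 0.65 [0.557  0.0517 0.1   ]
red 424.0326232910156 114.87716674804688 (36.18891906738281, 43.57923126220703) [ 0.5237 -0.1713  0.104 ]
red 161.02171325683594 115.83592987060547 (48.8444938659668, 53.520652770996094) [0.5722 0.158  0.104 ]
blue 327.2061767578125 113.97710418701172 (48.36130905151367, 52.32378387451172) [ 0.5431 -0.0504  0.104 ]
```

View pics/w1.png

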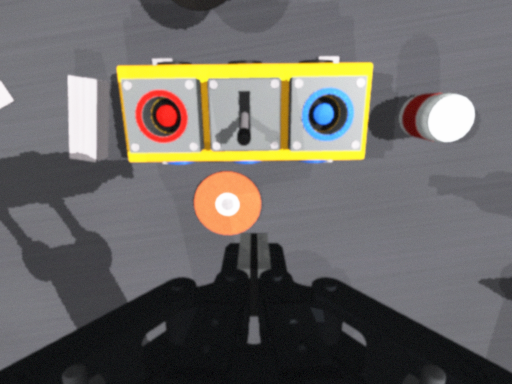

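The wrist picture shows the red ring at (161,116), the lever at (245,115) leaning towards the robot, and the blue ring at (327,114). The two rim centres come out 210.4 mm apart against the expected 210, with yaw -7.8°, so the measurement holds. Now I push the lever.

```bash
cat >> h.py <<'E'
RST=np.array([.5722,.158]);TST=np.array([.5431,-.0504])
ey=(RST-TST)/np.linalg.norm(RST-TST);ex=np.array([ey[1],-ey[0]]);PIV=(RST+TST)/2
yaw=np.degrees(np.arctan2(ex[1],ex[0]))
def loc(x,z,o=PIV): return [*(o+x*ex),z]
E
python3 - <<'E'
from h import *
q=[180,0,yaw]
bot.goto(loc(-.08,.22),q)
bot.movel(loc(-.08,.130),v=.15)
f0=readout.observe()["ft_force"]
bot.movel(loc(-.02,.130),v=.06)
for x in np.arange(-.016,.0061,.002):
    bot.movel(loc(x,.130),v=.04)
    o=readout.observe();f=(o["ft_force"]-f0);fx=f[:2]@ex
    print(round(x,3),f.round(2),round((np.array(o["position"][:2])-PIV)@ex,4))
    if fx<-10: break
bot.movel(loc(-.03,.130),v=.1)
bot.movel(loc(-.03,.24),v=.2)
bot.goto([*(RST-.075*ex),.24],q)
cm=imaging.camera_model("wrist");im=imaging.grab_frame("wrist")
for n in("reset_rim","switch_pivot"):
    for r in imaging.place_of("wrist",n)[:1]: print(n,np.round(r["xy"],1),r["confidence"],onz(cm,r["xy"],Z[n]).round(4))
hsv=cv2.cvtColor(im,cv2.COLOR_RGB2HSV)
m=(((hsv[...,0]<8)|(hsv[...,0]>172))&(hsv[...,1]>130)&(hsv[...,2]>60)).astype(np.uint8)
for c in cv2.findContours(m,cv2.RETR_EXTERNAL,cv2.CHAIN_APPROX_NONE)[0]:
    if cv2.contourArea(c)>400:
        (x,y),ax,a=cv2.fitEllipse(c);print("red",x,y,ax,onz(cm,(x,y),.104).round(4))
# predicted knob centre for angles
for a in(0,.5,.85,1.): print(a,proj(cm,loc(.052*np.sin(a-.5),.1+.052*np.cos(a-.5))).round(1))
cv2.imwrite("pics/w2.png",im[:,:,::-1]);print(readout.observe()["t"])
E
```

```text
-0.016 [-1.73 -0.53  0.45] -0.0159
-0.014 [-1.81 -0.21 -0.09] -0.0139
-0.012 [-0.89 -0.23  1.77] -0.0119
-0.01 [-0.84  0.03  0.06] -0.0099
-0.008 [-0.7  -0.12  0.16] -0.0079
-0.006 [-2.09 -0.29 -0.69] -0.006
-0.004 [-1.29  0.22 -0.21] -0.0039
-0.002 [-1.74 -0.41 -1.04] -0.0018
0.0 [-1.73  0.15  0.63] 0.0002
0.002 [-6.11  0.39  1.65] 0.0011
0.004 [-13.7    0.45   3.69] 0.0015
reset_rim [256.3  97.6] 0.96 [0.5721 0.1568 0.104 ]
switch_pivot [373.   99.3] 0.81 [0.5569 0.0553 0.1   ]
red 255.4314727783203 97.31137084960938 (74.68272399902344, 77.96135711669922) [0.5725 0.1575 0.104 ]
0 [393.6 132.2]
0.5 [402.3  97.8]
0.85 [403.8  71.5]
1.0 [403.2  61.2]
11.5333
```

View pics/w2.png

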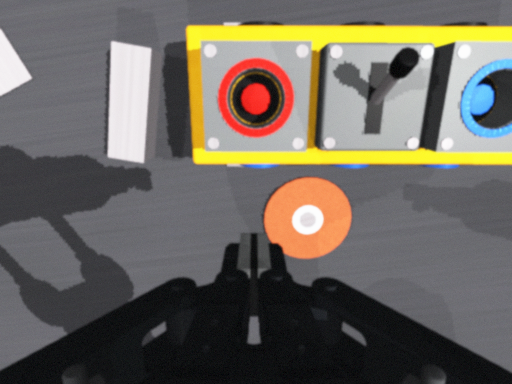

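The second wrist picture shows the knob at (405,62), which matches a lever angle of about 1.0 (predicted 403,61). The push also ran into the end stop. The red ring at (256,97) gives a rim centre of (0.5724, 0.1575). Now I press the reset key.

Run:
```python
from h import *
R=np.array([.5724,.1575])
bot.movel([*R,.24],v=.2); bot.movel([*R,.112],v=.15)
f0=readout.observe()["ft_force"]
for z in [.098,.09,.084,.080,.078,.0765,.0757,.075,.0742,.0735]:
    bot.movel([*R,z],v=.04)
    o=readout.observe();f=o["ft_force"]-f0;print(z,f.round(2),o["position"].round(4))
    if f[2]>12 or np.hypot(*f[:2])>8: break
bot.dwell(.9)
o=readout.observe();print((o["ft_force"]-f0).round(2),o["position"].round(4),o["t"])
```

```text
0.098 [-0.82 -0.26 -0.35] [0.5722 0.1575 0.0976]
0.09 [-0.78 -0.84 -0.56] [0.5721 0.1574 0.0894]
0.084 [-0.49  0.55 -1.02] [0.5721 0.1574 0.0835]
0.08 [0.26 0.21 1.48] [0.5728 0.1576 0.0805]
0.078 [1.22 0.24 3.44] [0.5728 0.1576 0.0785]
0.0765 [0.53 0.5  4.74] [0.5728 0.1576 0.0769]
0.0757 [ 1.48 -0.51  3.78] [0.5728 0.1576 0.0762]
0.075 [0.36 0.78 6.94] [0.5728 0.1576 0.076 ]
0.0742 [-2.56 -1.16  9.75] [0.5728 0.1576 0.076 ]
0.0735 [-2.53 -0.62 11.83] [0.5728 0.1576 0.0759]
[-2.54 -0.5  12.5 ] [0.5728 0.1576 0.0759] 16.8583
```

The key bottomed out at z = 0.076, as expected, and was held there for 0.9 s. Now I retract and check.

Run:
```python
from h import *
R=np.array([.5724,.1575])
bot.movel([*R,.13],v=.08); bot.movel([*(RST-.075*ex),.26],v=.2)
cm=imaging.camera_model("wrist");im=imaging.grab_frame("wrist")
for a in(.85,1.): print(a,proj(cm,loc(.052*np.sin(a-.5),.1+.052*np.cos(a-.5))).round(1))
for zz in(.082,.076): print("key",proj(cm,[*R,zz]).round(1))
cv2.imwrite("pics/w3.png",im[:,:,::-1]);print(readout.observe()["ft_force"])
```

```text
0.85 [390.5  74.6]
1.0 [389.9  65.2]
key [254.6  98.6]
key [254.6  98.6]
[-0.74813078 -0.08889065  0.04554811]
```

View pics/w3.png

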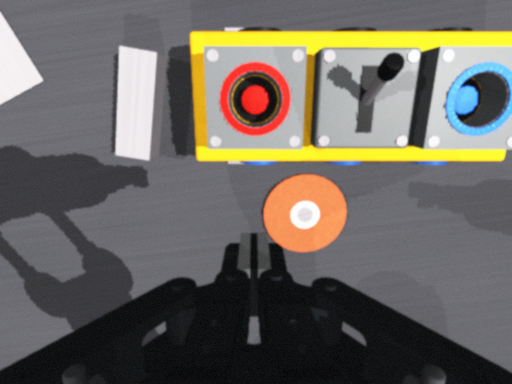

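The lever knob is at (391,66), so it is still fully off. The red key at (255,99) looks released, and the tube and disc in view have not moved. The arm is clear.

```bash
python3 -c "
from h import *
print(ticket.hand_in())"
```

```text
the job is handed in; nothing more can be done
None
```

The lever is fully off, the reset key was then held fully down for about 0.9 s and let spring back, and the job is handed in with the arm clear; no verdict came back.

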